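# Comb blank bedded on a clamped tilting plate

## Task

The comb blank is to be bedded on the taped, sloping leaf of the tilting angle plate. First crank the vise handle clockwise until the jaw has closed on the angle plate and grips it tight, then pick up the tortoiseshell-coloured acrylic comb blank, lay it centred and lengthwise up the slope on the leaf, tilt it to match the slope until its whole underside lies flush, and keep it pressed there with light, steady pressure so that the tape takes. Finish while still holding and pressing the blank, not letting go, and leave the tray, the compass, the shell crescent and the terracotta weight where they are.

Things in the scene. Friction and masses are not known exactly. Their poses are not given: they have to be found in the camera images.
- vise: Grey swivel-base machine vise bolted to the bench, 160 mm long, 98 mm high, jaws 90 mm wide. Origin at the centre of its underside; z up, y along the screw towards the fixed jaw, x along the jaw faces. Bed top 52 mm up, both jaw tops 98 mm up. The screw axis is parallel to y at x = 0, 74 mm up; the crank is on the -y end.
- vise_crank (a joint): Crank angle (rad), over several turns. At 0 its arm points straight up; it grows clockwise seen from the crank end, the handle going from the top towards the vise's +x. 6 mm of jaw travel a turn. The facings meet the angle plate at about 7.3; then the leather yields and grip builds by about 14 N per rad to a dead stop at 9.6. Turns with about 3 N at the handle and stays where it is left.
- crank_grip (a point): Middle of the crank's wooden handle, a free-spinning roller 16 mm thick and 60 mm long, parallel to the screw axis and 42 mm from it, so 32 to 116 mm above the bench. This point is at y = -129 mm in the vise's frame. The flat steel crank arm is 30 mm from it on the vise side; the bench under the handle is free.
- vise_jaw: The moving jaw of the vise with its leather facing; it slides along the vise's +y onto the angle plate as the crank turns. Origin on the bench level below the jaw's middle.
- stage: Steel tilting angle plate standing loose on the vise bed between the jaws: base block 80 x 32 x 55 mm with a hinged leaf on top and a small black clamping screw on its +x end. Origin at the centre of its underside; x towards the leaf's high end (away from the robot), y across to the fixed jaw, z up. Tightening the vise slides it up to 4 mm along y and squares it.
- leaf_face (a point): Centre of the upper face of the angle plate's leaf, a steel plate 90 mm long, 34 mm wide and 8 mm thick with pale carrier tape on top, 125 to 140 mm above the bench; its low end, towards the robot, stands 20 mm above the jaw tops. x up the slope lengthwise, y across, z square out of the face. The leaf is locked rigidly at a slope of 10 to 26 degrees that differs every time.
- blank: Comb blank: brown tortoiseshell-coloured acrylic plate 100 mm long (x), 42 mm wide (y) and 8 mm thick (z), with half-round ends, straight parallel sides over the middle 58 mm and fine dark tooth marks on top; about 40 g. It lies flat on the bench. Origin at the centre of its underside, z up. Either end may go uphill.
- weight: Terracotta weight, 58 mm across and 58 mm tall, turned with a small knob; stays where it is. Origin under its middle.
- crescent: Pale shell crescent inlay, about 55 mm by 20 mm and 4 mm thick, lying on the bench; stays where it is. Origin near the middle of the crescent, at the bench.
- compass: Steel drafting compass lying flat, 145 mm long; stays where it is. Origin under its hinge, x towards its points.
- tray: Oval gold-lacquer tray, 168 x 118 mm, 10 mm high, empty; stays where it is. Origin under its centre.

How it is judged:
By the outcome, as a careful person would: the job done as asked, in the order asked, and still so for the second after the job is handed in, while the arm keeps its last pose, push and grip.
It also fails if it takes over 61 s, if anything falls off the work surface, if the arm or the gripper's body presses on something with over 40 N, if the wrist force passes 120 N, or if a joint passes its speed limit or range.

## Robot

A 6-joint arm with a two-finger parallel gripper is mounted at the origin on the work surface. World frame = base frame: x ahead of the robot, y to its left, z up, the work surface at z = 0. Lengths are in m, angles in rad, forces in N, time in s.
With the tool pointing down it reaches from about 0.35 to 0.975 m from the base axis. Payload 4.9 kg.
Tool frame: the origin (TCP) lies on the centre line of the jaws, within the pads' length; the fingertips stand 8 mm ahead of it and the grasp point (between the pads) lies 11 mm behind it; z points along the fingers, y is the line along which they close (so a half turn about z gives the same grasp; the last joint's range is limited). The gripper opens to 85 mm and grips with 20 to 120 N. Pads are 22 mm wide; open, the fingers measure 114 mm over their backs; the gripper's body (76 mm by 85 mm) begins 54 mm behind the grasp point. The pads swing forward as they close: fully open they stand 13 mm farther back than shut.
Start: joints at [1, 0.053, 1.613, -0, 1.476, -0.119], TCP at [0.273, 0.562, 0.202] pointing down, gripper open.
Joint ranges: [-3.01, 3.01], [-1.01, 2.22], [0.06, 2.58], [-1.02, 4.17], [0.09, 2.62], [-3.14, 3.14]. Speed limits (rad/s): [2.57, 2.57, 3.14, 3.14, 3.14, 3.14].

## Interface

Orientations are given as a rotation vector (axis times angle).
In Python, from station import ctrl gives the robot as it stands.
- The arm moves only by the shell command python3 -m jog 'ROWS' [FORCE]. ROWS is rows parted by semicolons, their numbers by spaces, 1 to 20 of them, each of 7 numbers: the finger opening in m, then dx, dy, dz in m, then a rotation vector rx, ry, rz in rad; each row is the pose to reach, as a shift and turn from the pose commanded when the command began, along the tool's axes at that moment; what a row does not reach only later rows make up. A row lasts 1/12 s, in which the tool goes at most 0.0417 m and 0.125 rad, less where a joint would pass 70% of its speed; a pose out of reach is approached as far as the arm can. The fingers move at their own pace and stop on an object; FORCE is the grip in N (left out, the last holds). Time passes only in rows, so rows that do not move let the fingers close. It prints the time, the measured TCP pose, the force, the opening and the grip force at its end.
- ctrl.get_obs(): the state, without advancing time (a new reading comes with each control period).
- ctrl.get_image(name): name is "scene" or "top"; returns the picture (420x560x3 uint8, red, green, blue); there is no depth.
- ctrl.camera_params(name): a dict with "fx", "fy", "cx", "cy" (pixels), "k1" (the pictures are not rectified: a ray, as slopes to the right and down, at radius r is drawn at 1 + k1 r^2 times it, then the intrinsics apply), "T" (4x4, takes a point from camera to world coordinates). Camera axes: x right, y down, z forward; pixel columns grow to the right and rows downward; lengths in m; the calibration is good to about 2 mm. A picture is of the moment at which its call begins. camera_params takes no time and is no camera call.
- ctrl.finish_job(): hands the job in; it is judged then, once.
Trained networks look in the newest picture that a camera, given by its name, has taken for a name from the list of things; names that differ only in an ending like _2 or _b are one class to them, and where a whole thing is asked for, a point or a joint stands for the part that bears it (a point fixed in the world has none). Each returns a list of dicts, best first, with "p" (0 to 1); they miss things now and then, are a little off and sometimes report something else, mostly with a low value. They report only what shows in the picture. A call takes as long as a camera call.
- ctrl.find_in(camera, thing): "extent" ([left, top, right, bottom] in pixels, round what is visible of it).
- ctrl.cut_out(camera, thing): "mask" (420x560 bool, what is visible of it) and "extent" ([left, top, right, bottom] in pixels, round what is visible of it).
- ctrl.tip_of(camera, thing): "xy" ([column, row] in pixels: a listed point, or the origin of a listed thing).
The state is a dict: "t": time; "q": joint angles; "dq": joint speeds; "effort": joint torques, N m; "tool_pos": TCP position; "tool_rot": TCP orientation; "contact_force": force on the tool from outside, world axes, zero at the start; "wrist_torque": the same for the moment, N m; "opening": finger opening in m; "grip_force": force on a finger pad.
Only numpy, scipy, OpenCV 4.12 (cv2) and the standard library are available. Lean on these libraries where they do the work, as an engineer would, in place of code of your own. Each camera call takes 0.05 s, during which the arm holds its last target. There are 200 camera calls.

## Working session

There is one attempt and no reset: what is moved stays moved. The work goes in short steps, Python scripts to look and compute and a shell command to move; the robot and the scene stay as the last step left them, time stands still between calls to the robot, and variables do not carry over. Pictures are saved under pics/ and viewed, at most 10 in all, crops included, and the job is handed in when it is done.

```bash
mkdir -p pics; ls
cat > h.py <<'E'
import numpy as np,cv2
from station import ctrl
from scipy.spatial.transform import Rotation as R
def ray(cam,px):
    c=ctrl.camera_params(cam);T=np.array(c["T"])
    d=np.array([(px[0]-c["cx"])/c["fx"],(px[1]-c["cy"])/c["fy"]]);u=d.copy()
    for _ in range(20): u=d/(1+c["k1"]*(u@u))
    return T[:3,3],T[:3,:3]@np.r_[u,1]
def onz(cam,px,z):
    o,d=ray(cam,px);return o+d*(z-o[2])/d[2]
def tri(a,b):
    (o1,d1),(o2,d2)=ray("scene",a),ray("top",b)
    s=np.linalg.lstsq(np.c_[d1,-d2],o2-o1,rcond=None)[0]
    p,q=o1+s[0]*d1,o2+s[1]*d2
    return (p+q)/2,np.linalg.norm(p-q)
def proj(cam,P):
    c=ctrl.camera_params(cam);T=np.array(c["T"])
    v=(np.asarray(P)-T[:3,3])@T[:3,:3];u=v[...,:2]/v[...,2:]
    u=u*(1+c["k1"]*(u**2).sum(-1,keepdims=True))
    return u*[c["fx"],c["fy"]]+[c["cx"],c["cy"]]
def save(cam,n):
    im=ctrl.get_image(cam);cv2.imwrite(f"pics/{n}.png",im[...,::-1]);return im
E
python3 - <<'E'
from h import *
np.set_printoptions(precision=4,suppress=True)
a=save("scene","s0");b=save("top","t0")
for n in ["vise","crank_grip","vise_jaw","stage","leaf_face","blank","weight","crescent","compass","tray"]:
    s=ctrl.tip_of("scene",n);t=ctrl.tip_of("top",n)
    print(n,[(np.round(x["xy"],1),round(x["p"],2)) for x in s[:2]],[(np.round(x["xy"],1),round(x["p"],2)) for x in t[:2]])
    if s and t: print("   ",*tri(s[0]["xy"],t[0]["xy"]))
for cam in("scene","top"):
    m=ctrl.cut_out(cam,"blank")
    if m:
        ys,xs=np.nonzero(m[0]["mask"]);print(cam,m[0]["p"],m[0]["extent"])
        P=np.array([onz(cam,p,0.008 if 1 else 0)[:2] for p in np.c_[xs,ys][::3]])
        r=cv2.minAreaRect(P.astype(np.float32)*1000);print(P.mean(0),r)
        w,v=np.linalg.eigh(np.cov(P.T));print(v[:,1],np.sqrt(w))
o=ctrl.get_obs();print(o["t"],o["tool_rot"],o["contact_force"])
E
```

```text
pics
vise [(array([291.3, 218.8]), 0.76)] [(array([261.1, 221.5]), 0.83)]
    [ 0.5916  0.0306 -0.0011] 0.0021094702717654188
crank_grip [(array([254.3, 218.3]), 0.76), (array([293.1, 218.1]), 0.48)] [(array([326.5, 207.8]), 0.6)]
    [ 0.6021 -0.099   0.1126] 0.01005813639089283
vise_jaw [(array([292.6, 221.2]), 0.79), (array([316.1, 152.3]), 0.66)] [(array([257. , 218.3]), 0.72)]
    [ 0.5971  0.0362 -0.0086] 0.011113698477274603
stage [(array([310.7, 195.5]), 0.74)] [(array([236.2, 215.8]), 0.67)]
    [0.5998 0.0799 0.0496] 0.0026126696522335395
leaf_face [(array([311.9, 173.5]), 0.58)] [(array([235.2, 208.9]), 0.63)]
    [0.6019 0.0728 0.1256] 0.0026793700455960776
blank [(array([315.6, 150.7]), 0.62)] [(array([163.5, 293.9]), 0.85)]
    [ 0.4502  0.2531 -0.0086] 0.019570187076491566
weight [(array([363.8, 178.7]), 0.81)] [(array([154.7, 214.9]), 0.86), (array([239.1, 211.4]), 0.42)]
    [ 0.6179  0.2673 -0.0068] 0.006841691577357058
crescent [(array([313.6, 171.9]), 0.54), (array([144.6, 268.7]), 0.51)] [(array([422.7, 272.1]), 0.45)]
    [ 0.5901 -0.1472  0.312 ] 0.3050611992609035
compass [(array([387.6, 240.2]), 0.62)] [(array([204.4, 136.2]), 0.67), (array([234.3, 204.3]), 0.59)]
    [ 0.7857  0.1511 -0.0048] 0.006202219873901416
tray [(array([227. , 358.4]), 0.94)] [(array([407.4, 151. ]), 0.79)]
    [ 0.7405 -0.2899 -0.0093] 0.007895507098613619
scene 0.83 [299.4, 142.2, 330.4, 155.7]
[0.4542 0.248 ] ((454.06097412109375, 247.9192657470703), (97.58918762207031, 50.41301727294922), 21.007352828979492)
[-0.9325 -0.3611] [0.0139 0.0271]
top 0.64 [145.0, 269.9, 175.2, 313.1]
[0.4491 0.2492] ((450.3636779785156, 249.40078735351562), (98.2874984741211, 43.71516036987305), 22.196229934692383)
[-0.9074 -0.4202] [0.0121 0.0269]
1.2 [-0.7037 -3.0617  0.    ] [-0.2815  0.8037  0.6646]
```

View pics/s0.png

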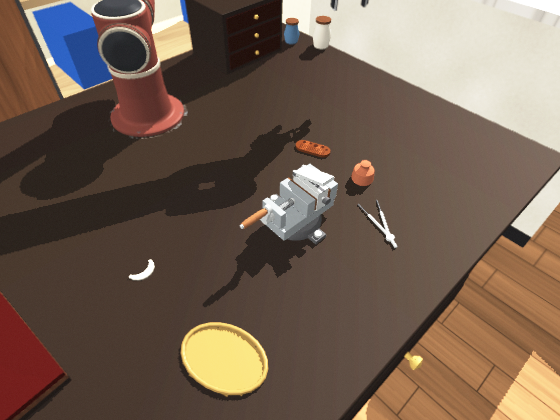

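View pics/t0.png

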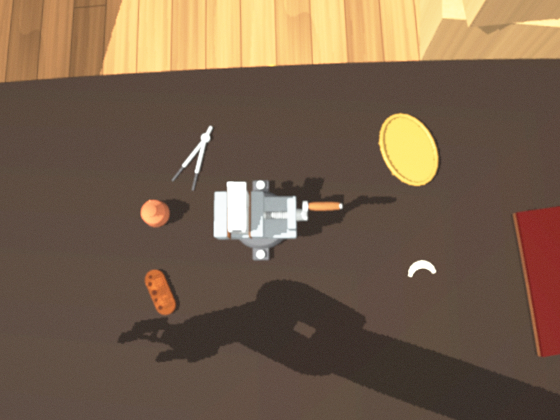

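The pictures show the handle up and level at scene (254,218) / top (324,206), the blank at scene (313,149) / top (160,292), and the vise at top (255,212). The network agrees with these. Next I refine the handle axis and the vise yaw.

Run:
```python
from h import *
np.set_printoptions(precision=4,suppress=True)
a=cv2.imread("pics/s0.png");b=cv2.imread("pics/t0.png")
A=cv2.resize(a[150:250,230:345],None,fx=3.4,fy=3.4,interpolation=cv2.INTER_CUBIC)
B=cv2.resize(b[165:270,200:350],None,fx=2.6,fy=3.238,interpolation=cv2.INTER_CUBIC)
B=B[:A.shape[0]];cv2.imwrite("pics/crop.png",np.hstack([A,B]))
ends={}
for cam,im,box in(("scene",a,(200,235,235,270)),("top",b,(195,220,300,348))):
    r0,r1,c0,c1=box;s=im[r0:r1,c0:c1].astype(int)
    m=(s[...,2]>s[...,0]+45)&(s[...,2]>90)
    ys,xs=np.nonzero(m);P=np.c_[xs+c0,ys+r0].astype(float);mu=P.mean(0)
    v=np.linalg.svd(P-mu,full_matrices=False)[2][0];t=(P-mu)@v
    e=[mu+v*t.min(),mu+v*t.max()];print(cam,len(P),mu,e);ends[cam]=(mu,e)
s,t=ends["scene"],ends["top"]
print(tri(s[0],t[0]))
es=sorted(s[1],key=lambda p:p[0]);et=sorted(t[1],key=lambda p:-p[0])
for p,q in zip(es,et): print(tri(p,q))
for cam in("scene","top"):
  for n in("vise","vise_jaw","stage","leaf_face"):
    getattr(ctrl,"get_image")(cam) if n=="vise" else 0
    m=ctrl.cut_out(cam,n)
    for x in m[:1]:
        cs=max(cv2.findContours(x["mask"].astype(np.uint8),0,1)[0],key=len)
        print(cam,n,round(x["p"],2),np.round(x["extent"],0),cv2.approxPolyDP(cs,2,True)[:,0].tolist())
```

```text
scene 210 [254.0143 217.5143] [array([265.8182, 209.7245]), array([241.7298, 225.6212])]
top 296 [323.473  205.6216] [array([307.9787, 205.7695]), array([339.0331, 205.4732])]
(array([ 0.6039, -0.0962,  0.1151]), np.float64(0.0025246656704594563))
(array([ 0.6029, -0.1266,  0.1142]), np.float64(0.001416768902804691))
(array([ 0.6048, -0.0661,  0.1159]), np.float64(0.003605489146108852))
scene vise 0.71 [239. 165. 339. 245.] [[240, 224], [245, 228], [260, 221], [282, 239], [308, 238], [317, 243], [325, 235], [319, 228], [321, 216], [333, 204], [337, 184], [334, 181], [328, 183], [330, 201], [318, 208], [315, 197], [290, 178], [286, 178], [280, 184], [280, 193], [265, 198], [262, 208]]
scene stage 0.75 [296. 164. 332. 211.] [[303, 165], [293, 171], [293, 179], [317, 199], [318, 209], [329, 202], [326, 185], [333, 177]]
scene leaf_face 0.87 [293. 166. 333. 185.] [[293, 172], [294, 175], [321, 184], [332, 178], [307, 166]]
top vise 0.9 [216. 180. 344. 260.] [[214, 234], [218, 238], [239, 238], [252, 247], [253, 259], [266, 259], [269, 246], [283, 237], [294, 235], [295, 222], [305, 218], [305, 210], [308, 207], [326, 209], [339, 207], [340, 204], [305, 202], [304, 207], [298, 210], [294, 207], [293, 198], [276, 196], [268, 191], [267, 181], [254, 180], [253, 189], [249, 193], [249, 233], [237, 235], [227, 230], [226, 193], [216, 191]]
top vise_jaw 0.91 [248. 188. 265. 237.] [[250, 191], [249, 236], [262, 237], [264, 195], [262, 191]]
top stage 0.62 [225. 182. 248. 237.] [[228, 182], [227, 229], [231, 233], [245, 233], [248, 222], [248, 193], [245, 182]]
top leaf_face 0.82 [225. 182. 244. 232.] [[228, 182], [228, 227], [232, 230], [245, 228], [244, 183]]
```

View pics/crop.png

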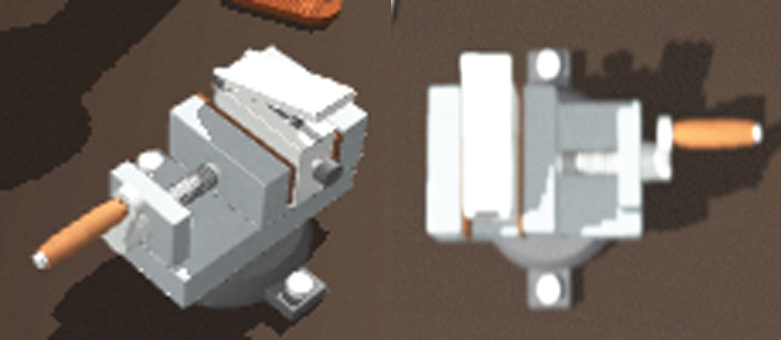

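```bash
cat >> h.py <<'E'
def tool(zdir,ydir):
    z=np.array(zdir,float);z/=np.linalg.norm(z);y=np.array(ydir,float);y-=z*(y@z);y/=np.linalg.norm(y)
    return np.c_[np.cross(y,z),y,z]
def rel(grasp,Rt,back=0.011):
    "row (shift+rotvec in tool axes) taking the grasp point to `grasp`, tool to Rt"
    o=ctrl.get_obs();R0=R.from_rotvec(o["tool_rot"]).as_matrix()
    p=np.array(grasp)+back*Rt[:,2]
    print("t",o["t"],"row",np.round(R0.T@(p-o["tool_pos"]),4),np.round(R.from_matrix(R0.T@Rt).as_rotvec(),4))
E
python3 - <<'E'
from h import *
np.set_printoptions(precision=4,suppress=True)
print(R.from_rotvec(ctrl.get_obs()["tool_rot"]).as_matrix())
for s in(1,-1):
    Rt=tool([0,.15,-1],[s,0,0]); rel([.6045,-.110,.185],Rt); rel([.6045,-.110,.114],Rt)
print(onz("top",(301.5,215.5),.080),onz("top",(270.8,215.3),.08))
E
```

```text
[[-0.8997  0.4365 -0.    ]
 [ 0.4365  0.8997 -0.    ]
 [ 0.     -0.     -1.    ]]
t 1.7 row [-0.5912 -0.4586  0.0282] [-0.0833  0.133   1.1169]
t 1.7 row [-0.5912 -0.4586  0.0992] [-0.0833  0.133   1.1169]
t 1.7 row [-0.5912 -0.4586  0.0282] [-0.1505 -0.0943 -2.0182]
t 1.7 row [-0.5912 -0.4586  0.0992] [-0.1505 -0.0943 -2.0182]
[ 0.5905 -0.0547  0.08  ] [0.593  0.0062 0.08  ]
```

```bash
python3 -m jog '0.05 -0.5912 -0.4586 -0.03 -0.083 0.133 1.117;0.05 -0.5912 -0.4586 -0.03 -0.083 0.133 1.117;0.05 -0.5912 -0.4586 -0.03 -0.083 0.133 1.117;0.05 -0.5912 -0.4586 -0.03 -0.083 0.133 1.117;0.05 -0.5912 -0.4586 -0.03 -0.083 0.133 1.117;0.05 -0.5912 -0.4586 -0.03 -0.083 0.133 1.117;0.05 -0.5912 -0.4586 -0.03 -0.083 0.133 1.117;0.05 -0.5912 -0.4586 -0.03 -0.083 0.133 1.117;0.05 -0.5912 -0.4586 -0.03 -0.083 0.133 1.117;0.05 -0.5912 -0.4586 -0.03 -0.083 0.133 1.117;0.05 -0.5912 -0.4586 -0.03 -0.083 0.133 1.117;0.05 -0.5912 -0.4586 -0.03 -0.083 0.133 1.117;0.05 -0.5912 -0.4586 -0.03 -0.083 0.133 1.117;0.05 -0.5912 -0.4586 -0.03 -0.083 0.133 1.117;0.05 -0.5912 -0.4586 -0.03 -0.083 0.133 1.117;0.05 -0.5912 -0.4586 -0.03 -0.083 0.133 1.117;0.05 -0.5912 -0.4586 -0.03 -0.083 0.133 1.117;0.05 -0.5912 -0.4586 -0.03 -0.083 0.133 1.117;0.05 -0.5912 -0.4586 -0.03 -0.083 0.133 1.117;0.05 -0.5912 -0.4586 -0.03 -0.083 0.133 1.117' 25
python3 - <<'E'
from h import *
rel([.6045,-.110,.145],tool([0,.15,-1],[1,0,0]))
rel([.6045,-.110,.114],tool([0,.15,-1],[1,0,0]))
E
```

```text
t: 3.37
tool_pos: [0.6049, -0.1104, 0.2317]
tool_rot: [-2.147, -2.14, -0.159]
contact_force: [0.0, 0.6, 0.7]
opening: 0.0499
grip_force: 0.0
t 3.3667 row [-0.0125 -0.0003  0.0968] [-0.0008 -0.0004 -0.0033]
t 3.3667 row [-0.0171 -0.0003  0.1274] [-0.0008 -0.0004 -0.0033]
```

```bash
python3 -m jog '0.05 -0.015 0 0.04 0 0 0;0.05 -0.017 0 0.08 0 0 0;0.05 -0.017 0 0.112 0 0 0;0.05 -0.017 0 0.127 0 0 0;0.05 -0.017 0 0.127 0 0 0;0.0 -0.017 0 0.127 0 0 0;0.0 -0.017 0 0.127 0 0 0;0.0 -0.017 0 0.127 0 0 0;0.0 -0.017 0 0.127 0 0 0;0.0 -0.017 0 0.127 0 0 0;0.0 -0.017 0 0.127 0 0 0' 25
python3 - <<'E'
from h import *
save("scene","s1");save("top","t1")
a=cv2.imread("pics/s1.png");b=cv2.imread("pics/t1.png")
A=cv2.resize(a[150:250,230:345],None,fx=3.4,fy=3.4);B=cv2.resize(b[165:270,200:350],None,fx=2.6,fy=3.238)[:340]
cv2.imwrite("pics/c1.png",np.hstack([A,B]));print(ctrl.get_obs()["contact_force"])
E
```

```text
t: 4.28
tool_pos: [0.605, -0.1067, 0.1053]
tool_rot: [-2.145, -2.145, -0.161]
contact_force: [-0.3, -1.1, 0.4]
opening: -0.0003
grip_force: 0.0
[ 0.42116131 -0.60778527 -1.01477324]
```

View pics/c1.png

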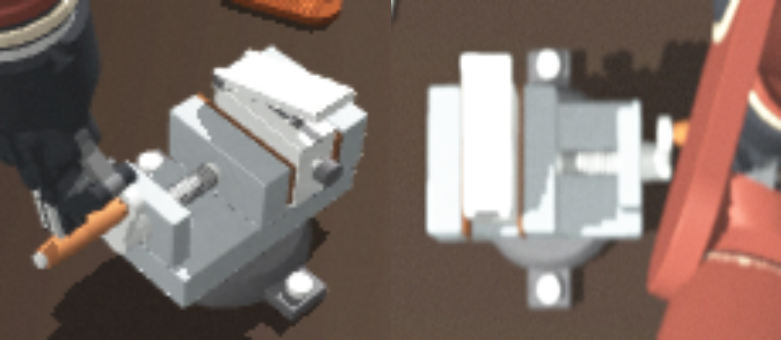

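The fingers shut on nothing: the handle is still at crop (40-130, 200-265) and the dark fingers sit behind it. I'll check where the tool projects.

Run:
```python
from h import *
np.set_printoptions(precision=4,suppress=True)
o=ctrl.get_obs();Rm=R.from_rotvec(o["tool_rot"]).as_matrix();p=np.array(o["tool_pos"])
for d in(.008,0,-.011,-.06): print(d,proj("scene",p+Rm[:,2]*d),proj("top",p+Rm[:,2]*d))
a=cv2.imread("pics/s1.png")
cv2.imwrite("pics/c2.png",cv2.resize(a[140:240,190:310],None,fx=6,fy=6,interpolation=cv2.INTER_CUBIC))
s=a[200:235,235:270].astype(int);m=(s[...,2]>s[...,0]+45)&(s[...,2]>90);ys,xs=np.nonzero(m);print(len(xs),xs.mean()+235,ys.mean()+200)
for c in("scene","top"): print(c,np.array(ctrl.camera_params(c)["T"])[:3,3])
```

```text
0.008 [250.5023 226.0953] [327.1912 206.1824]
0 [249.9108 223.9009] [328.0114 205.5066]
-0.011 [249.0815 220.8246] [329.1597 204.5603]
-0.06 [245.1461 206.2315] [334.5824 200.0907]
182 254.1098901098901 218.0054945054945
scene [ 1.002  -0.421   0.7183]
top [ 0.4392 -0.0453  1.1229]
```

View pics/c2.png

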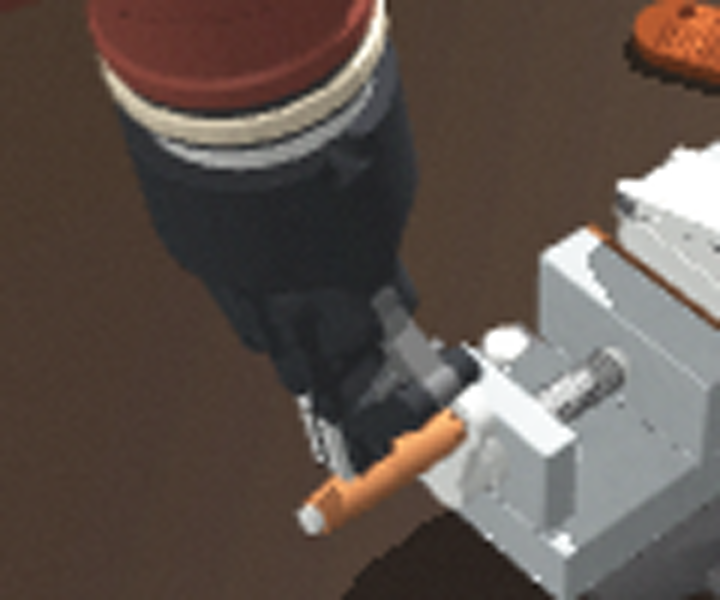

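```bash
python3 -m jog '0.0 0 0 -0.03 0 0 0;0.0 0 0 -0.06 0 0 0;0.085 0 0 -0.07 0 0 0;0.085 0 0 -0.07 0 0 0;0.085 0 0 -0.07 0 0 0;0.085 0 0 -0.07 0 0 0'
python3 - <<'E'
from h import *
np.set_printoptions(precision=4,suppress=True)
a=save("scene","s3")[...,::-1].copy();b=save("top","t3")[...,::-1].copy()
o=ctrl.get_obs();Rm=R.from_rotvec(o["tool_rot"]).as_matrix();p=np.array(o["tool_pos"])
Q=np.array([p+Rm@np.array(d) for d in([0,0,.008],[0,.05,0],[0,-.05,0])])
print(proj("scene",Q),proj("top",Q))
f=5
A=cv2.resize(a[130:240,190:310],None,fx=f,fy=f,interpolation=cv2.INTER_CUBIC)
for q,c in zip(proj("scene",Q),((0,255,255),(0,255,0),(255,0,255))): cv2.circle(A,tuple(int(v) for v in (q-[190,130])*f),4,c,-1)
cv2.imwrite("pics/c3.png",A)
s=a[200:235,235:270].astype(int);m=(s[...,2]>s[...,0]+45)&(s[...,2]>90);ys,xs=np.nonzero(m);print(len(xs),xs.mean()+235,ys.mean()+200)
E
```

```text
t: 4.88
tool_pos: [0.6035, -0.1164, 0.1714]
tool_rot: [-2.143, -2.142, -0.158]
contact_force: [0.4, -0.4, -0.1]
opening: 0.0483
grip_force: 0.0
[[244.8735 206.0329]
 [262.2271 218.6398]
 [227.2626 189.3244]] [[334.3167 200.9587]
 [333.9884 173.3333]
 [336.5116 227.4731]]
210 254.0142857142857 217.5142857142857
```

View pics/c3.png

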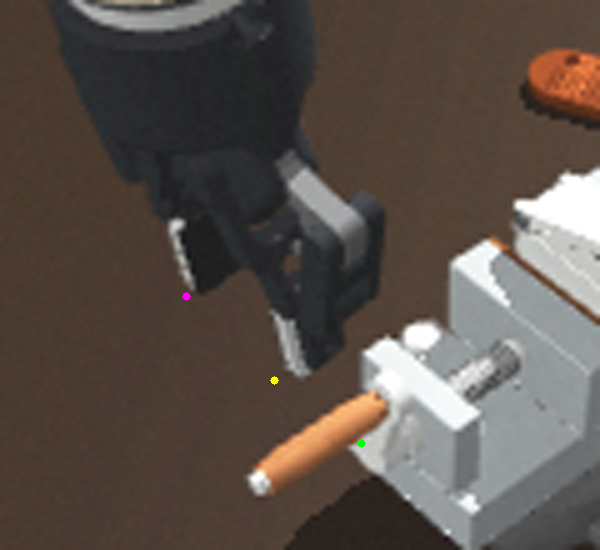

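The picture shows the pads ending at crop (200,293) and (310,375). That is about 25 mm higher along the tool than the stated tip (yellow dot at 274,380), so the fingers closed just above the handle. I'll go in about 24 mm deeper with the fingers open and feel for contact.

```bash
python3 -m jog '0.06 -0.004 0 0.03 0 0 0;0.06 -0.005 0 0.06 0 0 0;0.06 -0.006 0 0.082 0 0 0;0.06 -0.007 0 0.094 0 0 0;0.06 -0.007 0 0.094 0 0 0;0.0 -0.007 0 0.094 0 0 0;0.0 -0.007 0 0.094 0 0 0;0.0 -0.007 0 0.094 0 0 0;0.0 -0.007 0 0.094 0 0 0;0.0 -0.007 0 0.094 0 0 0;0.0 -0.007 0 0.094 0 0 0' 25
```

```text
t: 5.9
tool_pos: [0.6054, -0.1106, 0.0812]
tool_rot: [-2.146, -2.146, -0.161]
contact_force: [-0.8, -3.1, 5.0]
opening: 0.0148
grip_force: 26.6
```

Now it grips: opening 14.8 mm on the 16 mm roller. Next I compute the arc offsets.

```bash
cat >> h.py <<'E'
def arc(ph0,phs,r=.042):
    for p in phs:
        dx=r*(np.sin(p)-np.sin(ph0));dz=r*(np.cos(p)-np.cos(ph0))
        print("%.2f: %.4f %.4f %.4f"%(p,dz*.148,dx,-dz*.989))
E
python3 -c "
from h import *
arc(.35,np.arange(.65,1.6,.3))"
```

```text
0.65: -0.0009 0.0110 0.0060
0.95: -0.0022 0.0198 0.0149
1.25: -0.0039 0.0255 0.0259
1.55: -0.0057 0.0276 0.0382
```

```bash
python3 -m jog '0 -0.001 0.011 0.006 0 0 0;0 -0.002 0.02 0.015 0 0 0;0 -0.004 0.0255 0.026 0 0 0;0 -0.006 0.0276 0.038 0 0 0;0 -0.006 0.0276 0.038 0 0 0' 25
python3 - <<'E'
from h import *
a=save("scene","s4");save("top","t4")
for c in("scene","top"): print(c,[(np.round(x["xy"],1),x["p"]) for x in ctrl.tip_of(c,"crank_grip")[:2]])
o=ctrl.get_obs();Rm=R.from_rotvec(o["tool_rot"]).as_matrix();p=np.array(o["tool_pos"])
f=5;A=cv2.resize(a[150:270,200:340,::-1],None,fx=f,fy=f,interpolation=cv2.INTER_CUBIC)
for d in(.008,-.011): cv2.circle(A,tuple(int(v) for v in (proj("scene",p+Rm[:,2]*d)-[200,150])*f),3,(0,255,255),-1)
cv2.imwrite("pics/c4.png",A)
E
```

```text
t: 6.32
tool_pos: [0.6344, -0.1112, 0.0391]
tool_rot: [-2.15, -2.146, -0.164]
contact_force: [9.4, -3.8, -2.7]
opening: 0.0148
grip_force: 26.5
scene [(array([141.1, 270.2]), 0.66), (array([266.5, 240. ]), 0.55)]
top [(array([322.5, 195.4]), 0.67)]
```

View pics/c4.png

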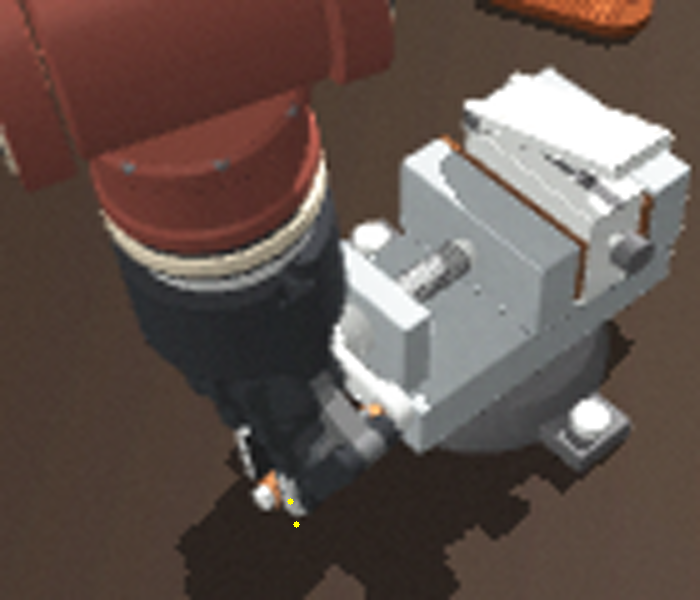

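The crank arm now points level to +x at crop (415,405), so the crank turns as intended. The grip sits on the roller between (265,493) and (375,410). I'll go on in stages and watch the forces.

```bash
cat >> h.py <<'E'
def arc2(x0,z0,phs,r=.042):
    for p in phs:
        dx=r*np.sin(p)-x0;dz=r*np.cos(p)-z0
        print("%.2f: %.4f %.4f %.4f"%(p,dz*.148,dx,-dz*.989))
E
python3 -c "
from h import *
arc2(.040,.0015,[1.8,2.1,2.4,2.7,3.0,3.3,3.6,3.9,4.2,4.5,4.8,5.1,5.4,5.7,6,6.28,6.6])"
```

```text
1.80: -0.0016 0.0009 0.0109
2.10: -0.0034 -0.0037 0.0225
2.40: -0.0048 -0.0116 0.0321
2.70: -0.0058 -0.0221 0.0390
3.00: -0.0064 -0.0341 0.0426
3.30: -0.0064 -0.0466 0.0425
3.60: -0.0058 -0.0586 0.0387
3.90: -0.0047 -0.0689 0.0316
4.20: -0.0033 -0.0766 0.0218
4.50: -0.0015 -0.0811 0.0102
4.80: 0.0003 -0.0818 -0.0022
5.10: 0.0021 -0.0789 -0.0142
5.40: 0.0037 -0.0725 -0.0249
5.70: 0.0050 -0.0631 -0.0332
6.00: 0.0057 -0.0517 -0.0384
6.28: 0.0060 -0.0401 -0.0401
6.60: 0.0057 -0.0269 -0.0380
```

```bash
python3 -m jog '0 -0.001 0.001 0.010 0 0 0;0 -0.003 -0.0037 0.0225 0 0 0;0 -0.005 -0.0116 0.0321 0 0 0;0 -0.005 -0.0116 0.0321 0 0 0' 25
```

```text
t: 6.85
tool_pos: [0.6155, -0.1102, 0.005]
tool_rot: [-2.139, -2.139, -0.15]
contact_force: [-9.3, -4.4, 8.0]
opening: 0.0147
grip_force: 26.7
```

```bash
python3 -c "
from h import *
np.set_printoptions(precision=4,suppress=True)
ctrl.get_image('scene')
o=ctrl.get_obs();print(o)"
```

```text
{'t': 6.9, 'q': array([-0.3638,  0.278 ,  1.7155,  0.1454,  1.2143, -0.4194]), 'dq': array([ 0.0008, -0.0017, -0.0078,  0.0026,  0.0005,  0.003 ]), 'effort': array([  3.7125, -40.9417, -31.5524,   1.9942,  -1.2265,  -0.0599]), 'tool_pos': array([ 0.6159, -0.1103,  0.0055]), 'tool_rot': array([-2.139 , -2.1394, -0.1498]), 'contact_force': array([-7.7595, -4.7044,  6.1405]), 'wrist_torque': array([-0.7017,  1.1993,  0.1331]), 'grip_force': 26.49103134870529, 'opening': 0.014714142696304283}
```

```bash
python3 -c "
from h import *
arc2(.0292,-.030,[2.7,2.9])"
python3 -m jog '0 -0.001 -0.011 0.008 0 0 0;0 -0.0016 -0.019 0.0107 0 0 0;0 -0.0016 -0.019 0.0107 0 0 0' 25
```

```text
2.70: -0.0012 -0.0113 0.0079
2.90: -0.0016 -0.0192 0.0107
t: 7.15
tool_pos: [0.6006, -0.1099, -0.0013]
tool_rot: [-2.143, -2.142, -0.161]
contact_force: [-5.7, -0.5, 14.7]
opening: 0.0147
grip_force: 27.5
```

```bash
python3 -c "
from h import *
arc2(.010,-.042,[3.2,3.5,3.8,4.1,4.4,4.7])"
```

```text
3.20: 0.0000 -0.0125 -0.0001
3.50: 0.0004 -0.0247 -0.0026
3.80: 0.0013 -0.0357 -0.0087
4.10: 0.0026 -0.0444 -0.0177
4.40: 0.0043 -0.0500 -0.0288
4.70: 0.0061 -0.0520 -0.0410
```

```bash
python3 -m jog '0 0 -0.0125 0 0 0 0;0 0.0004 -0.0247 -0.0026 0 0 0;0 0.0013 -0.0357 -0.0087 0 0 0;0 0.0026 -0.0444 -0.0177 0 0 0;0 0.0043 -0.05 -0.0288 0 0 0;0 0.006 -0.052 -0.041 0 0 0;0 0.006 -0.052 -0.041 0 0 0' 25
```

```text
t: 7.73
tool_pos: [0.5508, -0.1092, 0.0401]
tool_rot: [-2.146, -2.144, -0.167]
contact_force: [5.9, 0.8, 1.2]
opening: 0.0147
grip_force: 26.9
```

```bash
python3 -c "
from h import *
arc2(-.042,0,np.arange(5.05,8.9,.35))"
```

```text
5.05: 0.0021 0.0024 -0.0138
5.40: 0.0039 0.0095 -0.0264
5.75: 0.0054 0.0207 -0.0358
6.10: 0.0061 0.0343 -0.0408
6.45: 0.0061 0.0490 -0.0410
6.80: 0.0054 0.0628 -0.0361
7.15: 0.0040 0.0740 -0.0269
7.50: 0.0022 0.0814 -0.0144
7.85: 0.0000 0.0840 -0.0002
8.20: -0.0021 0.0815 0.0141
8.55: -0.0040 0.0742 0.0266
8.90: -0.0054 0.0630 0.0359
```

```bash
python3 -m jog '0 0.002 0.0024 -0.0138 0 0 0;0 0.004 0.0095 -0.0264 0 0 0;0 0.0054 0.0207 -0.0358 0 0 0;0 0.006 0.0343 -0.0408 0 0 0;0 0.006 0.049 -0.041 0 0 0;0 0.0054 0.0628 -0.0361 0 0 0;0 0.004 0.074 -0.0269 0 0 0;0 0.0022 0.0814 -0.0144 0 0 0;0 0 0.084 0 0 0 0;0 0 0.084 0 0 0 0' 30
```

```text
t: 8.57
tool_pos: [0.6339, -0.1111, 0.0353]
tool_rot: [-2.147, -2.144, -0.16]
contact_force: [8.6, -5.0, -4.7]
opening: 0.0142
grip_force: 30.0
```

```bash
python3 -c "
from h import *
arc2(.042,0,[8.2,8.5,8.8,9.1,9.3,9.5])"
```

```text
8.20: -0.0021 -0.0025 0.0141
8.50: -0.0037 -0.0085 0.0250
8.80: -0.0050 -0.0174 0.0337
9.10: -0.0059 -0.0286 0.0394
9.30: -0.0062 -0.0368 0.0412
9.50: -0.0062 -0.0452 0.0414
```

```bash
python3 -m jog '0 -0.002 -0.0025 0.0141 0 0 0;0 -0.0037 -0.0085 0.025 0 0 0;0 -0.005 -0.0174 0.0335 0 0 0;0 -0.0059 -0.0286 0.039 0 0 0;0 -0.0059 -0.034 0.040 0 0 0;0 -0.0059 -0.034 0.040 0 0 0' 30
```

```text
t: 9.07
tool_pos: [0.5982, -0.1099, -0.0012]
tool_rot: [-2.144, -2.142, -0.16]
contact_force: [-0.7, -2.1, 8.5]
opening: 0.0145
grip_force: 30.9
```

```bash
python3 -m jog '0 0 -0.005 0.0005 0 0 0;0 0 -0.009 0.0005 0 0 0;0 0 -0.009 0.0005 0 0 0' 30
```

```text
t: 9.32
tool_pos: [0.5906, -0.1099, -0.0014]
tool_rot: [-2.146, -2.143, -0.163]
contact_force: [1.9, -2.2, 7.4]
opening: 0.0147
grip_force: 30.9
```

```bash
python3 -m jog '0 0 -0.004 0 0 0 0;0 0 -0.009 -0.0005 0 0 0;0 0 -0.009 -0.0005 0 0 0' 30
python3 - <<'E'
from h import *
np.set_printoptions(precision=4,suppress=True)
a=save("scene","s5");b=save("top","t5")
A=cv2.resize(a[150:250,230:345,::-1],None,fx=3.4,fy=3.4);B=cv2.resize(b[165:270,200:350,::-1],None,fx=2.6,fy=3.238)[:340]
cv2.imwrite("pics/c5.png",np.hstack([A,B]))
for c in("scene","top"):
  for n in("vise_jaw","stage","leaf_face"):
    print(c,n,[(np.round(x["xy"],1),x["p"]) for x in ctrl.tip_of(c,n)[:1]])
E
```

```text
t: 9.57
tool_pos: [0.5848, -0.1099, -0.0002]
tool_rot: [-2.151, -2.146, -0.172]
contact_force: [12.9, 0.0, 1.5]
opening: 0.0144
grip_force: 31.0
scene vise_jaw [(array([296.3, 215.3]), 0.88)]
scene stage [(array([311.8, 195.1]), 0.85)]
scene leaf_face [(array([311.1, 173.4]), 0.89)]
top vise_jaw [(array([257.6, 216.7]), 0.78)]
top stage [(array([233.7, 212.6]), 0.83)]
top leaf_face [(array([235.4, 207.7]), 0.6)]
```

View pics/c5.png

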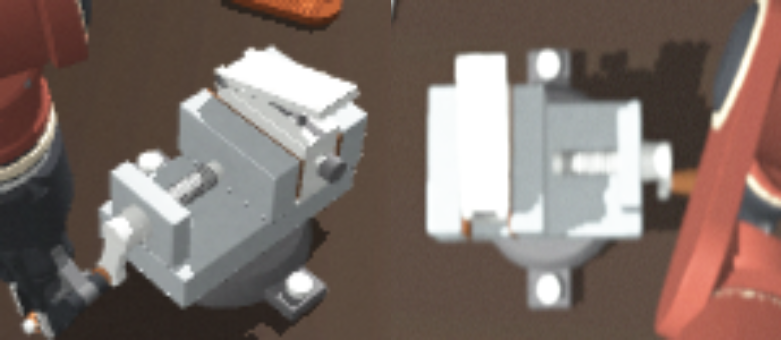

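The jaw has closed on the plate: in the top crop the facing touches the plate at column ~512. A 13 N counter-push shows the dead stop. I'll release, retreat, and fit the blank and leaf poses from the masks.

```bash
python3 -m jog '0.06 0 0 0 0 0 0;0.06 0 0 0 0 0 0;0.06 0 0 0 0 0 0;0.06 0 0 -0.03 0 0 0;0.06 0 0 -0.07 0 0 0;0.06 0 0 -0.11 0 0 0;0.06 0 0 -0.15 0 0 0;0.06 0 0 -0.19 0 0 0;0.06 0 0 -0.22 0 0 0'
cat > fit.py <<'E'
from h import *
from scipy.optimize import minimize
a=np.linspace(-np.pi/2,np.pi/2,13)
arc_=np.c_[.029+.021*np.cos(a),.021*np.sin(a)];out=np.r_[arc_,-arc_]
BL=np.r_[np.c_[out,0*out[:,0]],np.c_[out,0*out[:,0]+.008]]
LF=np.array([[x,y,z] for x in(-.045,.045) for y in(-.017,.017) for z in(0,-.008)])
def pose_b(p): return R.from_euler("z",p[2]).as_matrix(),np.r_[p[:2],0]
def pose_l(p): return R.from_euler("ZY",[p[3],-p[4]]).as_matrix(),p[:3]
def fit(masks,model,pose,p0,step,reg=lambda p:0):
    S=4;M={}
    for c,m in masks.items(): M[c]=cv2.resize(m.astype(np.float32),None,fx=S,fy=S,interpolation=cv2.INTER_LINEAR)
    def cost(p):
        Rm,t=pose(p);s=reg(p)
        for c,m in M.items():
            h=cv2.convexHull(((proj(c,model@Rm.T+t)+.5)*S*16).astype(np.float32)).astype(np.int32)
            r=np.zeros_like(m);cv2.fillConvexPoly(r,h,1,shift=4);s+=np.abs(r-m).sum()/m.sum()
        return s
    sx=np.vstack([p0]+[np.array(p0)+np.eye(len(p0))[i]*step[i] for i in range(len(p0))])
    q=minimize(cost,p0,method="Nelder-Mead",options=dict(initial_simplex=sx,xatol=1e-5,fatol=1e-5,maxiter=600))
    return q.x,q.fun
def masks(n,cams=("scene","top")):
    d={}
    for c in cams:
        ctrl.get_image(c);r=ctrl.cut_out(c,n)
        if r: d[c]=r[0]["mask"];print(c,n,round(r[0]["p"],2),r[0]["extent"])
    return d
E
python3 - <<'E'
from fit import *
np.set_printoptions(precision=4,suppress=True)
mb=masks("blank")
for m in(mb,*[{c:mb[c]} for c in mb]): print("blank",*fit(m,BL,pose_b,[.451,.249,.39],[.005,.005,.1]))
ml=masks("leaf_face")
for s in(.2,.4): print("leaf",*fit(ml,LF,pose_l,[.602,.075,.13,0,s],[.005,.005,.005,.05,.1],lambda p:2*p[3]**2))
for n in("leaf_face","stage"):
    s=ctrl.tip_of("scene",n);t=ctrl.tip_of("top",n)
    if s and t: print(n,tri(s[0]["xy"],t[0]["xy"]))
o=ctrl.get_obs();print(o["t"],o["tool_pos"])
E
```

```text
t: 10.72
tool_pos: [0.5809, -0.1429, 0.2182]
tool_rot: [-2.144, -2.144, -0.16]
contact_force: [1.7, -0.5, -0.1]
opening: 0.0601
grip_force: 0.0
scene blank 0.76 [297.5, 141.9, 332.4, 159.5]
top blank 0.68 [146.3, 268.3, 175.8, 316.8]
blank [0.4506 0.2516 0.4087] 0.17736120522022247
blank [0.4521 0.2523 0.4447] 0.0946728065609932
blank [0.4492 0.2508 0.3993] 0.05215359851717949
scene leaf_face 0.68 [293.1, 167.2, 332.9, 185.5]
top leaf_face 0.74 [226.0, 181.3, 243.9, 231.2]
leaf [ 0.6071  0.0724  0.1322 -0.0089  0.3111] 0.17698938555109073
leaf [ 0.6067  0.0727  0.1317 -0.0241  0.3158] 0.17199454939912492
leaf_face (array([0.6051, 0.0744, 0.129 ]), np.float64(0.006130955846688229))
stage (array([0.6061, 0.0794, 0.054 ]), np.float64(0.004835078190849298))
11.3167 [ 0.5811 -0.1425  0.215 ]
```

Run:
```python
from h import *
np.set_printoptions(precision=4,suppress=True)
Rt=tool([0,0,-1],[-np.sin(.41),np.cos(.41),0])
rel([.4505,.2515,.24],Rt,0);print(ctrl.get_obs()["q"])
```

```text
t 11.3167 row [ 0.3933 -0.1306  0.0343] [ 0.1468 -0.0992 -1.9766]
[-0.4351  0.0157  1.6353  0.1347  1.556  -0.4414]
```

```bash
python3 -m jog '0.06 0 0 -0.03 0 0 -0.1;0.06 0.393 -0.1306 0.0343 0.147 -0.099 -1.977;0.06 0.393 -0.1306 0.0343 0.147 -0.099 -1.977;0.06 0.393 -0.1306 0.0343 0.147 -0.099 -1.977;0.06 0.393 -0.1306 0.0343 0.147 -0.099 -1.977;0.06 0.393 -0.1306 0.0343 0.147 -0.099 -1.977;0.06 0.393 -0.1306 0.0343 0.147 -0.099 -1.977;0.06 0.393 -0.1306 0.0343 0.147 -0.099 -1.977;0.06 0.393 -0.1306 0.0343 0.147 -0.099 -1.977;0.06 0.393 -0.1306 0.0343 0.147 -0.099 -1.977;0.06 0.393 -0.1306 0.0343 0.147 -0.099 -1.977;0.06 0.393 -0.1306 0.0343 0.147 -0.099 -1.977;0.06 0.393 -0.1306 0.0343 0.147 -0.099 -1.977;0.06 0.393 -0.1306 0.0343 0.147 -0.099 -1.977;0.06 0.393 -0.1306 0.0343 0.147 -0.099 -1.977;0.06 0.393 -0.1306 0.0343 0.147 -0.099 -1.977;0.06 0.393 -0.1306 0.0343 0.147 -0.099 -1.977;0.06 0.393 -0.1306 0.0343 0.147 -0.099 -1.977;0.06 0.393 -0.1306 0.0343 0.147 -0.099 -1.977;0.06 0.393 -0.1306 0.0343 0.147 -0.099 -1.977' 30
python3 - <<'E'
from h import *
Rt=tool([0,0,-1],[-np.sin(.41),np.cos(.41),0])
rel([.4505,.2515,.015],Rt,0);print(ctrl.get_obs()["q"])
E
```

```text
t: 12.98
tool_pos: [0.451, 0.2507, 0.2405]
tool_rot: [-0.636, 3.075, -0.002]
contact_force: [0.4, 0.5, -0.2]
opening: 0.0602
grip_force: 0.0
t 12.9833 row [0.0003 0.0012 0.2255] [-0.0014  0.0009 -0.0019]
[ 3.63854885e-01 -2.32206773e-01  1.81659422e+00 -1.34156253e-03
  1.55627925e+00 -1.61506587e+00]
```

```bash
python3 -m jog '0.06 0 0.001 0.04 0 0 0;0.06 0 0.001 0.08 0 0 0;0.06 0 0.001 0.12 0 0 0;0.06 0 0.001 0.16 0 0 0;0.06 0 0.001 0.195 0 0 0;0.06 0 0.001 0.215 0 0 0;0.06 0 0.001 0.225 0 0 0;0.06 0 0.001 0.225 0 0 0'
python3 -m jog '0.06 0 0 0.004 0 0 0;0.06 0 0 0.008 0 0 0;0.06 0 0 0.01 0 0 0;0.06 0 0 0.01 0 0 0'
```

```text
t: 13.65
tool_pos: [0.449, 0.2506, 0.0128]
tool_rot: [0.637, -3.072, 0.003]
contact_force: [-0.8, 0.0, -0.6]
opening: 0.0599
grip_force: 0.0
t: 13.98
tool_pos: [0.4517, 0.2519, 0.0065]
tool_rot: [-0.639, 3.073, -0.001]
contact_force: [0.4, -0.1, 0.4]
opening: 0.0601
grip_force: 0.0
```

```bash
python3 -m jog '0.05 0 0 0.004 0 0 0;0.05 0 0 0.004 0 0 0'; python3 -m jog '0.05 0 0 0.003 0 0 0;0.05 0 0 0.003 0 0 0';python3 -m jog '0.05 0 0 0.003 0 0 0;0.05 0 0 0.003 0 0 0'
```

```text
t: 14.15
tool_pos: [0.451, 0.2516, 0.0016]
tool_rot: [-0.64, 3.074, -0.002]
contact_force: [-0.4, 0.3, 0.2]
opening: 0.0499
grip_force: 0.0
t: 14.32
tool_pos: [0.4507, 0.2514, -0.0018]
tool_rot: [-0.64, 3.075, -0.002]
contact_force: [-0.1, 0.7, -0.0]
opening: 0.0505
grip_force: 0.0
t: 14.48
tool_pos: [0.4506, 0.2514, -0.005]
tool_rot: [-0.64, 3.075, -0.002]
contact_force: [-1.1, -0.6, 0.2]
opening: 0.0499
grip_force: 0.0
```

```bash
for i in 1; do python3 -m jog '0.05 0 0 0.003 0 0 0;0.05 0 0 0.003 0 0 0'; done; python3 -m jog '0.05 0 0 0.002 0 0 0;0.05 0 0 0.002 0 0 0'; python3 -m jog '0.05 0 0 0.002 0 0 0;0.05 0 0 0.002 0 0 0'
```

```text
t: 14.65
tool_pos: [0.4506, 0.2514, -0.008]
tool_rot: [-0.64, 3.075, -0.002]
contact_force: [-0.4, -0.0, 0.2]
opening: 0.0498
grip_force: 0.0
t: 14.82
tool_pos: [0.4507, 0.2514, -0.0098]
tool_rot: [-0.64, 3.075, -0.002]
contact_force: [-0.4, 0.2, -0.2]
opening: 0.0499
grip_force: 0.0
t: 14.98
tool_pos: [0.4508, 0.2515, -0.0118]
tool_rot: [-0.64, 3.075, -0.002]
contact_force: [0.1, 0.6, -0.7]
opening: 0.0498
grip_force: 0.0
```

```bash
python3 -m jog '0.048 0 0 0.002 0 0 0;0.048 0 0 0.002 0 0 0'|egrep 'pos|cont'; python3 -m jog '0.048 0 0 0.0015 0 0 0;0.048 0 0 0.0015 0 0 0'|egrep 'pos|cont'
```

```text
tool_pos: [0.4507, 0.2514, -0.0138]
contact_force: [-0.4, 0.3, -0.4]
tool_pos: [0.4508, 0.2515, -0.0152]
contact_force: [-0.7, 0.2, -0.0]
```

```bash
python3 -m jog '0.048 0 0 0.0015 0 0 0;0.048 0 0 0.0015 0 0 0'|egrep 'pos|cont'
```

```text
tool_pos: [0.4509, 0.2515, -0.0167]
contact_force: [-0.6, -1.0, -0.1]
```

```bash
python3 -m jog '0.048 0 0 0.0015 0 0 0;0.048 0 0 0.0015 0 0 0'|egrep 'pos|cont'
```

```text
tool_pos: [0.4508, 0.2515, -0.0182]
contact_force: [-0.4, 0.5, 0.0]
```

```bash
python3 -m jog '0.048 0 0 0.0015 0 0 0;0.048 0 0 0.0015 0 0 0'|egrep 'pos|cont'
```

```text
tool_pos: [0.4508, 0.2515, -0.0197]
contact_force: [-0.6, -0.0, 0.1]
```

```bash
python3 -m jog '0.03 0 0 0 0 0 0;0.03 0 0 0 0 0 0;0.03 0 0 0 0 0 0;0.03 0 0 0 0 0 0' 30
```

```text
t: 16.15
tool_pos: [0.4511, 0.2515, -0.0194]
tool_rot: [-0.639, 3.074, -0.002]
contact_force: [-0.6, -0.6, 0.3]
opening: 0.0301
grip_force: 0.0
```

The fingers closed past 42 mm with no contact, so the tips are still above the blank and the tool is even shorter than I estimated. I'll reopen and go lower.

```bash
python3 -m jog '0.05 0 0 0 0 0 0;0.05 0 0 0 0 0 0;0.05 0 0 0.003 0 0 0;0.05 0 0 0.003 0 0 0'|egrep 'pos|cont|open'
python3 - <<'E'
from fit import *
np.set_printoptions(precision=4,suppress=True)
for c in("scene","top"):
    ctrl.get_image(c);r=ctrl.cut_out(c,"blank");print(c,[(x["p"],x["extent"],int(x["mask"].sum())) for x in r])
print(proj("scene",[.4505,.2515,.0]),proj("top",[.4505,.2515,0]))
o=ctrl.get_obs();print(o["q"],o["tool_pos"])
im=ctrl.get_image("scene");cv2.imwrite("pics/c6.png",cv2.resize(im[100:190,250:380,::-1],None,fx=6,fy=6,interpolation=cv2.INTER_CUBIC))
E
```

```text
tool_pos: [0.4506, 0.2514, -0.0229]
contact_force: [-0.3, -0.0, 0.8]
opening: 0.0497
scene [(0.81, [300.0, 141.2, 330.8, 157.7], 284)]
top [(0.59, [154.5, 271.5, 177.2, 311.8], 368)]
[312.0628 149.1655] [159.7259 290.7853]
[ 0.3654  0.0527  2.021  -0.0017  1.0668 -1.6147] [ 0.4509  0.2515 -0.0225]
```

View pics/c6.png

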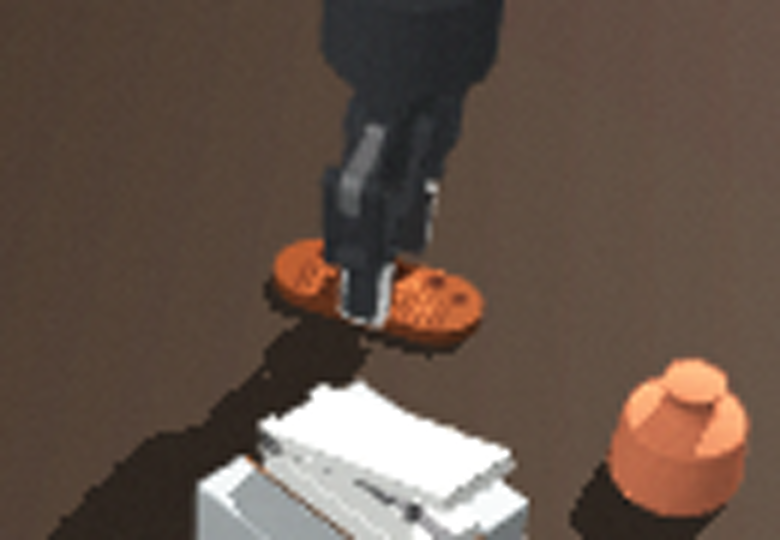

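The near fingertip ends at crop (365,322), right at the blank's near edge, and the far one is at (415,250). They straddle the blank and are centred, but still a few mm above the bench. I'll go a little lower.

```bash
python3 -m jog '0.05 0 0 0.002 0 0 0;0.05 0 0 0.002 0 0 0'|egrep 'pos|cont|open'; python3 -m jog '0.05 0 0 0.0015 0 0 0;0.05 0 0 0.0015 0 0 0'|egrep 'pos|cont|open'
```

```text
tool_pos: [0.4508, 0.2514, -0.0247]
contact_force: [0.4, 0.8, 0.3]
opening: 0.0498
tool_pos: [0.4508, 0.2514, -0.0263]
contact_force: [0.3, -0.3, 0.7]
opening: 0.0501
```

```bash
python3 -m jog '0.05 0 0 0.0015 0 0 0;0.05 0 0 0.0015 0 0 0'|egrep 'pos|cont|open'
```

```text
tool_pos: [0.4508, 0.2514, -0.0277]
contact_force: [-0.1, -0.5, -0.6]
opening: 0.0501
```

```bash
python3 -m jog '0.05 0 0 0.0015 0 0 0;0.05 0 0 0.0015 0 0 0'|egrep 'pos|cont|open'
```

```text
tool_pos: [0.4508, 0.2514, -0.0292]
contact_force: [0.5, 0.1, 0.3]
opening: 0.0497
```

```bash
python3 -m jog '0.036 0 0 0 0 0 0;0.036 0 0 0 0 0 0;0.036 0 0 0 0 0 0;0.036 0 0 0 0 0 0' 25
```

```text
t: 17.73
tool_pos: [0.4511, 0.2516, -0.0289]
tool_rot: [-0.639, 3.074, -0.002]
contact_force: [-0.5, -0.9, -0.3]
opening: 0.0411
grip_force: 25.8
```

```bash
python3 -m jog '0.048 0 0 0 0 0 0;0.048 0 0 0.0015 0 0 0;0.048 0 0 0.0015 0 0 0'|egrep 'pos|cont|open'
```

```text
tool_pos: [0.4508, 0.2514, -0.0308]
contact_force: [-0.8, -0.2, -0.8]
opening: 0.0479
```

```bash
python3 -m jog '0.048 0 0 0.0015 0 0 0;0.048 0 0 0.0015 0 0 0'|egrep 'pos|cont|open'
```

```text
tool_pos: [0.4512, 0.2516, -0.0316]
contact_force: [-0.9, -0.4, 4.6]
opening: 0.048
```

Contact with the bench at reported TCP z = -0.0315. I'll back off 2 mm and grip.

```bash
python3 -m jog '0.048 0 0 -0.002 0 0 0;0.036 0 0 -0.002 0 0 0;0.036 0 0 -0.002 0 0 0;0.036 0 0 -0.002 0 0 0;0.036 0 0 -0.002 0 0 0' 40
python3 -m jog '0.036 0 0 -0.02 0 0 0;0.036 0 0 -0.06 0 0 0;0.036 0 0 -0.1 0 0 0;0.036 0 0 -0.14 0 0 0;0.036 0 0 -0.18 0 0 0;0.036 0 0 -0.21 0 0 0;0.036 0 0 -0.21 0 0 0'
python3 - <<'E'
from fit import *
np.set_printoptions(precision=4,suppress=True)
o=ctrl.get_obs();print(o["t"],o["q"],o["tool_pos"])
print(R.from_rotvec(o["tool_rot"]).as_matrix())
# leaf re-measure, arm elsewhere
ml=masks("leaf_face")
for s in(.2,.4): print("leaf",*fit(ml,LF,pose_l,[.605,.075,.13,0,s],[.005,.005,.005,.05,.1],lambda p:2*p[3]**2))
for n in("leaf_face","stage","vise"):
    s=ctrl.tip_of("scene",n);t=ctrl.tip_of("top",n)
    if s and t: print(n,tri(s[0]["xy"],t[0]["xy"]))
E
```

```text
t: 18.57
tool_pos: [0.4515, 0.2517, -0.0294]
tool_rot: [-0.639, 3.073, -0.002]
contact_force: [-0.2, 0.4, 4.2]
opening: 0.0409
grip_force: 40.8
t: 19.15
tool_pos: [0.4545, 0.2532, 0.1883]
tool_rot: [-0.637, 3.061, 0.001]
contact_force: [0.5, 0.6, -0.4]
opening: 0.0405
grip_force: 40.7
19.15 [ 0.3661 -0.2031  1.8785 -0.0015  1.4516 -1.6148] [0.4545 0.2532 0.1883]
[[-0.9169 -0.3988  0.0141]
 [-0.3988  0.917   0.0039]
 [-0.0145 -0.0021 -0.9999]]
scene leaf_face 0.96 [292.2, 168.5, 330.3, 186.2]
top leaf_face 0.77 [225.5, 181.6, 245.7, 234.0]
leaf [ 0.6065  0.073   0.1313 -0.0272  0.3367] 0.18561753160982525
leaf [ 0.6065  0.0728  0.1316 -0.0211  0.3265] 0.1833472732298812
leaf_face (array([0.6041, 0.0662, 0.1296]), np.float64(0.003444854016619344))
stage (array([0.6058, 0.0772, 0.0589]), np.float64(0.006336555537797127))
vise (array([ 0.5903,  0.0298, -0.0019]), np.float64(0.0032709625387395127))
```

```bash
cat > goal.py <<'E'
from h import *
L=np.array([.6067,.0728,.132]);yaw,s=-.02,.315
Rl=R.from_euler("ZY",[yaw,-s]).as_matrix()   # leaf axes
def go(h,du=0,dv=0,back=-.0295,s_=None):
    Rm=Rl if s_ is None else R.from_euler("ZY",[yaw,-s_]).as_matrix()
    Rt=tool(-Rm[:,2],Rm[:,1]); U=L+Rl@np.array([du,dv,h]); rel(U,Rt,-back)
E
python3 -c "
from goal import *
go(.04)"
```

```text
t 19.65 row [-0.0695 -0.2249  0.037 ] [ 0.0661 -0.3109  0.4268]
```

```bash
python3 -m jog '0.036 -0.01 -0.03 0 0.01 -0.05 0.07;0.036 -0.03 -0.09 0 0.03 -0.14 0.2;0.036 -0.05 -0.15 0.01 0.05 -0.22 0.3;0.036 -0.0695 -0.2249 0.037 0.066 -0.311 0.427;0.036 -0.0695 -0.2249 0.037 0.066 -0.311 0.427;0.036 -0.0695 -0.2249 0.037 0.066 -0.311 0.427;0.036 -0.0695 -0.2249 0.037 0.066 -0.311 0.427;0.036 -0.0695 -0.2249 0.037 0.066 -0.311 0.427;0.036 -0.0695 -0.2249 0.037 0.066 -0.311 0.427;0.036 -0.0695 -0.2249 0.037 0.066 -0.311 0.427;0.036 -0.0695 -0.2249 0.037 0.066 -0.311 0.427'
python3 - <<'E'
from fit import *
import goal
np.set_printoptions(precision=4,suppress=True)
o=ctrl.get_obs();Rm=R.from_rotvec(o["tool_rot"]).as_matrix();p=np.array(o["tool_pos"])
A=p-.0295*Rm[:,2];print("expected underside A",A,"B",p+[0,0,.0295]);print(Rm)
mb=masks("blank")
def pf(q): return R.from_euler("ZY",[q[3],-q[4]]).as_matrix(),q[:3]
print("blank fit",*fit(mb,BL,pf,[*A,-.02,.315],[.006,.006,.006,.05,.1]))
save("scene","s7");save("top","t7")
for c in("scene","top"):
  m=mb.get(c)
  if m is not None:
    ys,xs=np.nonzero(m);print(c,m.sum(),xs.mean(),ys.mean(), "A",proj(c,A+.004*-Rm[:,2]))
E
```

```text
t: 20.57
tool_pos: [0.604, 0.0743, 0.1441]
tool_rot: [0.026, 2.824, -0.003]
contact_force: [-0.3, -0.7, -1.3]
opening: 0.0403
grip_force: 40.8
expected underside A [0.5948 0.0744 0.1721] B [0.604  0.0743 0.1736]
[[-0.9497  0.0185  0.3126]
 [ 0.0179  0.9998 -0.0047]
 [-0.3126  0.0012 -0.9499]]
scene blank 0.55 [295.6, 148.1, 332.4, 165.6]
blank fit [ 0.5971  0.0942  0.1585 -0.7881  0.4437] 0.23599494993686676
scene 340 316.0323529411765 154.79705882352943 A [310.7954 153.5953]
```

Run:
```python
from fit import *
np.set_printoptions(precision=1,suppress=True)
o=ctrl.get_obs();Rm=R.from_rotvec(o["tool_rot"]).as_matrix();p=np.array(o["tool_pos"])
Rb=np.c_[-Rm[:,0],Rm[:,1],-Rm[:,2]]
A=p-.0295*Rm[:,2];B=p+[0,0,.0295]
for c in("scene","top"):
  for n,U in(("A",A),("B",B)):
    q=proj(c,BL@Rb.T+U);print(c,n,q.min(0),q.max(0))
# colour extents
for c,f in(("scene","s7"),("top","t7")):
    im=cv2.imread(f"pics/{f}.png").astype(int)
    q=proj(c,A);x,y=int(q[0]),int(q[1]);s=im[y-40:y+40,x-50:x+50]
    m=((s[...,2]>s[...,0]+45)&(s[...,2]>80)).astype(np.uint8)
    n,l,st,ce=cv2.connectedComponentsWithStats(m)
    for i in range(1,n):
        if st[i,4]>8: print(c,st[i,:2]+[x-50,y-40],st[i,:2]+st[i,2:4]+[x-50,y-40],st[i,4])
```

```text
scene A [291.1 144.5] [331.2 164.1]
scene B [294.1 146. ] [334.6 165.8]
top A [218.5 181. ] [243.1 236. ]
top B [218.4 175.9] [243.  230.9]
scene [307 144] [332 164] 317
scene [292 147] [298 158] 42
scene [351 163] [360 186] 152
top [218 183] [242 205] 380
top [181 206] [248 248] 2451
```

Scene colour edges (292,144)-(332,164) match hypothesis A (a tool-axis offset) within 1 px. Next I check the leaf the same way, then descend.

Run:
```python
from fit import *
import goal
np.set_printoptions(precision=1,suppress=True)
for c in("scene","top"):
    q=proj(c,LF@goal.Rl.T+goal.L);print(c,q.min(0),q.max(0))
b=cv2.imread("pics/t5.png").astype(int);x=235
col=b[165:250,230:243].mean(2).mean(1).astype(int);print("rows",list(zip(range(172,186),col[7:21])),list(zip(range(225,240),col[60:75])))
row=b[190:222].mean(2).mean(0).astype(int);print("cols",list(zip(range(220,252),row[220:252])))
goal.go(.010);goal.go(.002);goal.go(-.002)
```

```text
scene [293.4 163.9] [334.5 185.3]
top [224.5 181.3] [244.3 228.8]
rows [(172, np.int64(77)), (173, np.int64(78)), (174, np.int64(78)), (175, np.int64(77)), (176, np.int64(77)), (177, np.int64(78)), (178, np.int64(78)), (179, np.int64(76)), (180, np.int64(77)), (181, np.int64(153)), (182, np.int64(253)), (183, np.int64(255)), (184, np.int64(255)), (185, np.int64(255))] [(225, np.int64(255)), (226, np.int64(255)), (227, np.int64(255)), (228, np.int64(255)), (229, np.int64(254)), (230, np.int64(215)), (231, np.int64(188)), (232, np.int64(184)), (233, np.int64(174)), (234, np.int64(168)), (235, np.int64(169)), (236, np.int64(171)), (237, np.int64(158)), (238, np.int64(143)), (239, np.int64(121))]
cols [(220, np.int64(242)), (221, np.int64(242)), (222, np.int64(242)), (223, np.int64(242)), (224, np.int64(244)), (225, np.int64(252)), (226, np.int64(254)), (227, np.int64(255)), (228, np.int64(255)), (229, np.int64(255)), (230, np.int64(255)), (231, np.int64(255)), (232, np.int64(255)), (233, np.int64(255)), (234, np.int64(255)), (235, np.int64(255)), (236, np.int64(255)), (237, np.int64(255)), (238, np.int64(255)), (239, np.int64(255)), (240, np.int64(255)), (241, np.int64(255)), (242, np.int64(255)), (243, np.int64(255)), (244, np.int64(244)), (245, np.int64(175)), (246, np.int64(134)), (247, np.int64(155)), (248, np.int64(169)), (249, np.int64(171)), (250, np.int64(171)), (251, np.int64(172))]
t 20.8667 row [ 0. -0.  0.] [0. 0. 0.]
t 20.8667 row [ 0. -0.  0.] [0. 0. 0.]
t 20.8667 row [ 0. -0.  0.] [0. 0. 0.]
```

```bash
python3 -c "
from goal import *
go(.010);go(.002)"
```

```text
t 20.8667 row [ 0.0013 -0.0008  0.0315] [0.0011 0.0026 0.0003]
t 20.8667 row [ 0.0013 -0.0008  0.0395] [0.0011 0.0026 0.0003]
```

```bash
python3 -m jog '0.036 0 0 0.012 0 0 0;0.036 0.001 -0.001 0.024 0 0 0;0.036 0.001 -0.001 0.031 0 0 0;0.036 0.001 -0.001 0.031 0 0 0'; python3 -m jog '0.036 0 0 0.003 0 0 0;0.036 0 0 0.003 0 0 0'|egrep 'pos|cont'
```

```text
t: 21.2
tool_pos: [0.611, 0.0718, 0.1097]
tool_rot: [0.029, 2.83, -0.003]
contact_force: [-0.5, 0.2, 0.1]
opening: 0.0406
grip_force: 40.8
tool_pos: [0.6136, 0.0719, 0.11]
contact_force: [0.6, -0.1, 0.1]
```

```bash
python3 -m jog '0.036 0 0 0.002 0 0 0;0.036 0 0 0.002 0 0 0'|egrep 'pos|cont'; python3 -m jog '0.036 0 0 0.0015 0 0 0;0.036 0 0 0.0015 0 0 0'|egrep 'pos|cont'
```

```text
tool_pos: [0.6146, 0.072, 0.1091]
contact_force: [0.3, -0.6, -0.6]
tool_pos: [0.615, 0.072, 0.1077]
contact_force: [-0.5, 0.3, -0.1]
```

```bash
python3 -m jog '0.036 0 0 0.002 0 0 0;0.036 0 0 0.002 0 0 0'|egrep 'pos|cont'; python3 -m jog '0.036 0 0 0.001 0 0 0;0.036 0 0 0.001 0 0 0'|egrep 'pos|cont'
```

```text
tool_pos: [0.6154, 0.072, 0.1054]
contact_force: [-0.0, 0.4, -0.4]
tool_pos: [0.6157, 0.072, 0.1045]
contact_force: [0.5, 1.0, 0.7]
```

```bash
python3 -m jog '0.036 0 0 0.001 0 0 0;0.036 0 0 0.001 0 0 0'|egrep 'pos|cont'
```

```text
tool_pos: [0.6162, 0.0719, 0.1041]
contact_force: [-2.5, 0.7, 1.1]
```

```bash
python3 -m jog '0.036 0 0 0.001 0 0 0;0.036 0 0 0.001 0 0 0'|egrep 'pos|cont'
```

```text
tool_pos: [0.6164, 0.0719, 0.104]
contact_force: [-7.5, -0.4, 7.7]
```

Run:
```python
from h import *
np.set_printoptions(precision=3,suppress=True)
F=[];T=[];P=[]
for i in range(3):
    ctrl.get_image("scene");o=ctrl.get_obs();F.append(o["contact_force"]);T.append(o["wrist_torque"]);P.append(o["tool_pos"])
F,T,P=map(lambda a:np.mean(a,0),(F,T,P));print(o["t"],F,T,P)
Rm=R.from_rotvec(o["tool_rot"]).as_matrix();print("tool axes",F@Rm,T@Rm,Rm[:,2],o["opening"])
```

```text
22.5167 [-6.649 -0.411  7.982] [-0.134  0.867 -0.058] [0.616 0.072 0.104]
tool axes [ 3.822 -0.537 -9.654] [0.162 0.864 0.008] [ 0.312 -0.006 -0.95 ] 0.04044562705397063
```

```bash
cat > cop.py <<'E'
from h import *
np.set_printoptions(precision=3,suppress=True)
F=[];T=[]
for i in range(2):
    ctrl.get_image("scene");o=ctrl.get_obs();F.append(o["contact_force"]);T.append(o["wrist_torque"])
Rm=R.from_rotvec(o["tool_rot"]).as_matrix();F=np.mean(F,0)@Rm;T=np.mean(T,0)@Rm
print(o["t"],"pos",o["tool_pos"],"Ftool",F,"Ttool",T,"cop x",(T[1]-.158*F[0])/-F[2],"cop y",(-T[0]-.158*F[1])/-F[2],"slope",np.arcsin(Rm[0,2]),o["opening"],o["grip_force"])
E
python3 -m jog '0.036 0.001 0 0 0 0.02 0;0.036 0.0012 0 0 0 0.04 0;0.036 0.0012 0 0 0 0.04 0' 30|egrep 'cont'; python3 cop.py
```

```text
contact_force: [-4.7, 0.5, 5.5]
22.8667 pos [0.616 0.072 0.104] Ftool [ 3.399 -0.49  -6.714] Ttool [0.087 0.308 0.007] cop x -0.03407275726368527 cop y -0.0013841354562024338 slope 0.2788167556314288 0.040422800530208185 41.72476351261139
```

```bash
python3 -m jog '0.036 0 0 0.0003 0 -0.022 0;0.036 0 0 0.0003 0 -0.022 0;0.036 0 0 0.0003 0 -0.022 0'|egrep 'cont|grip'; python3 cop.py
```

```text
contact_force: [0.3, 0.5, 6.1]
grip_force: 41.6
23.2167 pos [0.617 0.072 0.104] Ftool [-0.988 -0.255 -6.57 ] Ttool [ 0.056 -0.147  0.041] cop x 0.0014007989356420803 cop y -0.0024219340109047425 slope 0.30298507453034607 0.04068242376896088 41.6277801990509
```

The centre of pressure is now at the middle of the leaf (1 mm, -2 mm), at a slope of 0.303 rad with 6.6 N pressing. I'll check centring in the picture and hold.

```bash
python3 -m jog '0.036 0 0 0.0003 0 0 0;0.036 0 0 0.0003 0 0 0;0.036 0 0 0.0003 0 0 0;0.036 0 0 0.0003 0 0 0;0.036 0 0 0.0003 0 0 0;0.036 0 0 0.0003 0 0 0'|egrep 'cont'; python3 cop.py
python3 - <<'E'
from fit import *
import goal
np.set_printoptions(precision=1,suppress=True)
Rl=R.from_euler("ZY",[-.02,-.303]).as_matrix()
a=save("scene","s8")[...,::-1].astype(np.uint8);b=save("top","t8")[...,::-1]
for c,im in(("scene",a),("top",b)):
    q=proj(c,BL@Rl.T+goal.L);print(c,"centred would be",q.min(0),q.max(0))
    x,y=proj(c,goal.L).astype(int);s=im[y-35:y+35,x-40:x+40].astype(int)
    m=((s[...,2]>s[...,0]+45)&(s[...,2]>80)).astype(np.uint8);n,l,st,ce=cv2.connectedComponentsWithStats(m)
    for i in range(1,n):
        if st[i,4]>8: print(st[i,:2]+[x-40,y-35],st[i,:2]+st[i,2:4]+[x-40,y-35],st[i,4])
A=cv2.resize(a[120:220,260:370],None,fx=4,fy=4,interpolation=2);B=cv2.resize(b[160:260,190:275],None,fx=4,fy=4,interpolation=2)
cv2.imwrite("pics/c8.png",np.hstack([A,B]))
E
```

```text
contact_force: [-2.5, 1.2, 8.2]
23.8167 pos [0.617 0.072 0.104] Ftool [ 0.26  -0.683 -8.631] Ttool [ 0.066  0.1   -0.008] cop x 0.006835658616359618 cop y 0.0049011983066416425 slope 0.3025714778125734 0.04061453838447728 41.877121925354004
scene centred would be [293.8 161. ] [332.9 181.8]
[309 162] [334 182] 318
[295 165] [300 175] 36
[351 171] [353 181] 15
top centred would be [222.1 179.2] [245.7 232.1]
[194 180] [251 240] 2446
```

View pics/c8.png

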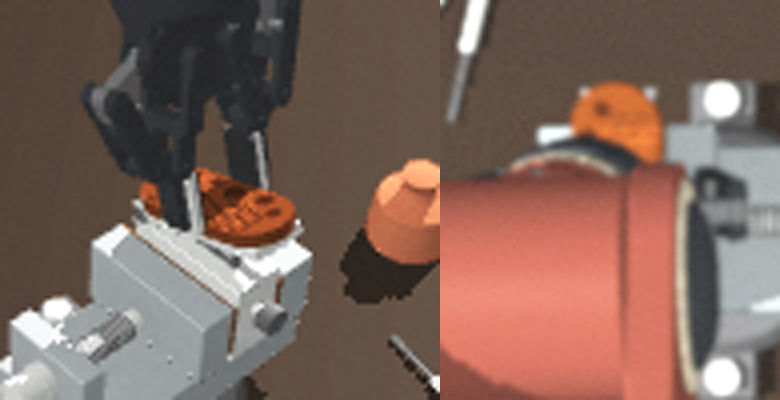

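The picture shows the blank flush on the leaf: its edges (295,162)-(334,182) are within about 1 px of centred, and the leaf corners show evenly on both sides. I'll hold a little longer, then hand in.

```bash
python3 -m jog '0.036 0 0 0 0 0 0;0.036 0 0 0 0 0 0;0.036 0 0 0 0 0 0;0.036 0 0 0 0 0 0;0.036 0 0 0 0 0 0;0.036 0 0 0 0 0 0;0.036 0 0 0 0 0 0;0.036 0 0 0 0 0 0;0.036 0 0 0 0 0 0;0.036 0 0 0 0 0 0;0.036 0 0 0 0 0 0;0.036 0 0 0 0 0 0'|egrep '^t:|cont|grip'; python3 cop.py; python3 -c "
from station import ctrl
print(ctrl.finish_job())"
```

```text
t: 24.92
contact_force: [-2.7, -0.6, 7.7]
grip_force: 41.9
25.0167 pos [0.617 0.072 0.104] Ftool [ 0.13   0.388 -7.879] Ttool [ 0.111  0.076 -0.026] cop x 0.0070213439292671435 cop y -0.021881592446883934 slope 0.30252548812841673 0.04089516076262336 41.877429485321045
the job is handed in; nothing more can be done
None
```

The job is handed in at about 25 s: the vise crank is at its dead stop with the jaw tight on the angle plate, and the blank is centred lengthwise on the leaf to about 1 px in the camera, flush as far as the forces and picture show, and still held and pressed at about 8 N.

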